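# Feed a bearing ball into the dish and present it to the inspection camera

## Robot

A 6-joint arm with a two-finger parallel gripper is mounted at the origin on the work surface. World frame = base frame: x ahead of the robot, y to its left, z up, the work surface at z = 0. Lengths are in m, angles in rad, forces in N, time in s.
With the tool pointing down it reaches from about 0.225 to 0.875 m from the base axis. Payload 3.4 kg.
Tool frame: the origin (TCP) lies on the centre line of the jaws, within the pads' length; the fingertips stand 22 mm ahead of it and the grasp point (between the pads) lies 3 mm ahead of it; z points along the fingers, y is the line along which they close (so a half turn about z gives the same grasp; the last joint's range is limited). The gripper opens to 85 mm and grips with 20 to 120 N. Pads are 22 mm wide; open, the fingers measure 114 mm over their backs; the gripper's body (76 mm by 85 mm) begins 54 mm behind the grasp point. The pads swing forward as they close: fully open they stand 13 mm farther back than shut.
Start: joints at [-1.305, 0.276, 1.505, -0, 1.361, -0.121], TCP at [0.217, -0.533, 0.253] pointing down, gripper open.
Joint ranges: [-2.89, 2.89], [-0.75, 2.08], [0.22, 2.7], [-1.18, 4.32], [0.11, 2.71], [-2.7, 2.7]. Speed limits (rad/s): [2.57, 2.57, 3.14, 3.14, 3.14, 3.14].

## Interface

Orientations are given as a unit quaternion [w, x, y, z].
In Python, from rig import readout, optics, ticket gives the robot as it stands. The module is installed in compiled form; this text tells all that it offers.
- The arm moves only by the shell command python3 -m handwheel [OPENING] [FORCE], which reads ROWS from standard input. ROWS is a JSON list that holds a single list of rows (three levels of brackets), with 1 to 5 rows, each of 4 numbers: dx, dy, dz in m, then a turn about the tool's z in rad; each row shifts and turns the commanded pose from where the row before left it, along the tool's axes as they then stand; what a row does not reach is not made up. A row lasts 1/12 s, in which the tool goes at most 0.0417 m and 0.125 rad, less where a joint would pass 70% of its speed; a pose out of reach is approached as far as the arm can. OPENING is the finger opening in m, set as the command begins (- or left out keeps the last). The fingers move at their own pace and stop on an object; FORCE is the grip in N (left out, the last holds). Time passes only in rows, so rows that do not move let the fingers close. It prints the time, the measured TCP pose, the force, the opening and the grip force at its end. Input that does not fit is refused with a message, and nothing moves.
- readout.get_state(): the state, without advancing time (a new reading comes with each control period).
- optics.get_image(name): name is "scene" or "side" or "wrist"; returns a dict with "img" (384x512x3 uint8, red, green, blue), "camera_matrix" (3x3 intrinsics, pixels), "T" (4x4, takes a point from camera to world coordinates); the wrist camera has in their place "hand_eye" (4x4, takes a point from camera to tool coordinates, whose origin is the TCP and whose axes are the flange's). Camera axes: x right, y down, z forward; pixel columns grow to the right and rows downward; lengths in m; the calibration is good to about 2 mm. A picture is of the moment at which its call begins: read the wrist's pose just before it. There is no depth.
- ticket.sign_off(): hands the job in; it is judged then, once.
The state is a dict: "clock": time; "qpos": joint angles; "qd": joint speeds; "effort": joint torques, N m; "position": TCP position; "ee_rot": TCP orientation; "contact_force": force on the tool from outside, world axes, zero at the start; "moment": the same for the moment, N m; "width": finger opening in m; "gripper_force": force on a finger pad.
Only numpy, scipy, OpenCV 4.12 (cv2) and the standard library are available. Lean on these libraries where they do the work, as an engineer would, in place of code of your own. Each camera call takes 0.05 s, during which the arm holds its last target. There are 200 camera calls.

## Task

Press the red pedal of the ball feeder down to its stop so that the steel ball rolls down the chute into the aluminium dish; never touch the ball itself. When the ball has come to rest, lift the dish by its black handle and, keeping it level and the ball in the middle all the way, carry it over the green ring and turn it a quarter turn so that its yellow tab points at the camera lens. Finish while still holding the dish there: still, level, centred over the ring with its underside about 10 cm above the bench, the ball at rest in the middle, and leave everything else on the bench alone.

Things in the scene. Friction and masses are not known exactly. Their poses are not given: they have to be found in the camera images.
- feeder: green bench ball feeder, fixed, about 250 x 175 mm, 115 mm high. Origin on the bench under the gate; its +y is the way the ball rolls down the 14 degree aluminium chute (open lip 70 mm along +y from the origin, 38 mm up, side walls 16 mm higher), -x is the pedal side. The chute starts 100 mm behind the origin along -y (100 mm high there) and ends about 5 to 11 mm short of the dish rim
- pedal (a joint): angle of the pedal rocker, rad: 0 = up (spring rest), 0.35 = down at its stop. The gate has let the ball go by about 0.27. Pressed on the pad it takes about 2.5 N at the start and 8 N at the stop; the spring lifts it again. Its hinge lies along the feeder's y axis, 100 mm beyond the pad's centre (feeder +x) and 14 mm below the pad's top
- pedal_pad (a point): centre of the top face of the red pad, 50 x 50 mm, level and 115 mm above the bench when up; it goes down about 35 mm to the stop and tilts by 0.35 rad. Its x axis points along the rocker, from the pad to the hinge
- dish: round aluminium dish, outside diameter 150 mm, rim 28 mm high, about 0.26 to 0.38 kg, stands loose on the bench at the lip of the chute. Inside it slopes 9 degrees down to the middle, so a ball comes to rest there within about 4 s. Origin: centre of the underside; +x towards the yellow tab, y along the handle bar, z up. At the start +x points away from the chute (roughly along feeder +y)
- dish_grip (a point): middle of the black handle grip, 16 mm wide (dish x) x 70 mm long (dish y) x 16 mm high, 97 mm above the dish's underside, on the arch straight over the dish's centre; rigid with the dish. The arch's two steel legs stand 72 mm either side along dish y
- dish_center (a point): centre of the dish's inner floor, 10 mm above its underside
- dish_tab (a point): top of the yellow tab on the rim, 83 mm from the dish's axis along dish +x; the tab reaches 92 mm out
- ball: loose dark steel ball of 24 mm diameter, 56 g, waiting behind the orange gate in the chute; its axes mean nothing
- ball_center (a point): centre of the ball; 12 mm above the dish's inner floor centre when it rests in the middle (about 22 mm above the dish's underside)
- viewer: inspection station, fixed: black rubber mat 200 x 200 x 3 mm with a green ring (about 166 mm across) and cross, and a camera on a post at its +x side. Origin on the bench at the ring's centre, +x towards the camera, z up. The camera's body is 145 mm high, its lens front 134 mm from the ring's centre, nothing else stands over the mat
- ring_center (a point): centre of the green ring, on the mat, 3 mm above the bench
- lens (a point): middle of the camera's lens, 134 mm along viewer +x from the ring's centre, 120 mm above the bench
- sleeve: bystander: dark steel taper sleeve, 32 mm diameter, 80 mm tall, upright; origin under it
- bearing: bystander: steel bearing ring, 52 mm diameter, 16 mm high; origin under it
- wrench: bystander: steel spanner lying flat along its x axis; origin at its middle
- oil: bystander: oil bottle, 52 mm diameter, 130 mm tall; origin under it
- offcut: bystander: square steel tube offcut, 70 x 30 x 30 mm; origin under it
- socket: bystander: dark steel socket, 28 mm diameter, 40 mm tall; origin under it
Not all that is in view belongs to the job. Several things have the shape of the dish; the one meant has the colours described above.

How it is judged:
By the outcome, as a careful person would: the job done as asked, in the order asked, and still so for the second after the job is handed in, while the arm keeps its last pose, push and grip.
It also fails if it takes over 64 s, if anything falls off the work surface, if the arm or the gripper's body presses on something with over 40 N, if the wrist force passes 120 N, or if a joint passes its speed limit or range.

## Working session

There is one attempt and no reset: what is moved stays moved. The work goes in short steps, Python scripts to look and compute and a shell command to move; the robot and the scene stay as the last step left them, time stands still between calls to the robot, and variables do not carry over. Pictures are saved under pics/ and viewed, at most 11 in all, crops included, and the job is handed in when it is done.

```bash
mkdir -p pics; python3 - <<'E'
from rig import readout, optics
import cv2,numpy as np
s=readout.get_state(); print({k:np.round(v,3).tolist() for k,v in s.items()})
for n in("scene","side","wrist"):
    d=optics.get_image(n); cv2.imwrite(f"pics/{n}0.png",d["img"][:,:,::-1])
    np.savez(f"pics/{n}0.npz",**{k:v for k,v in d.items()})
    print(n,[ (k,np.round(d[k],3).tolist()) for k in d if k!="img"])
a=[cv2.imread(f"pics/{n}0.png") for n in("scene","side")]
E
```

```text
{'clock': 0.0, 'qpos': [-1.305, 0.277, 1.506, 0.0, 1.361, -0.121], 'qd': [0.0, -0.001, -0.001, -0.0, 0.0, 0.001], 'effort': [0.0, -41.677, -24.581, 0.0, 0.011, 0.0], 'position': [0.217, -0.532, 0.252], 'ee_rot': [-0.001, 0.981, 0.192, -0.0], 'contact_force': [-0.023, 0.134, 0.618], 'moment': [0.041, 0.037, -0.021], 'gripper_force': 0.0, 'width': 0.085}
scene [('camera_matrix', [[499.117, 0.0, 266.025], [0.0, 499.117, 189.743], [0.0, 0.0, 1.0]]), ('T', [[-0.738, 0.465, -0.488, 1.363], [0.674, 0.52, -0.524, 0.951], [0.01, -0.717, -0.698, 1.334], [0.0, 0.0, 0.0, 1.0]])]
side [('camera_matrix', [[449.004, 0.0, 252.377], [0.0, 449.004, 186.718], [0.0, 0.0, 1.0]]), ('T', [[0.957, -0.176, 0.231, 0.192], [-0.29, -0.524, 0.801, -1.03], [-0.02, -0.833, -0.553, 0.827], [0.0, 0.0, 0.0, 1.0]])]
wrist [('camera_matrix', [[319.238, 0.0, 251.403], [0.0, 319.238, 191.758], [0.0, 0.0, 1.0]]), ('hand_eye', [[-0.0, -0.961, -0.278, 0.07], [1.0, -0.0, -0.0, 0.001], [-0.0, -0.278, 0.961, -0.121], [0.0, 0.0, 0.0, 1.0]])]
```

View pics/scene0.png

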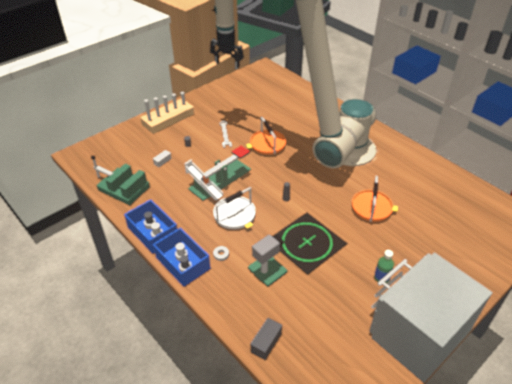

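View pics/side0.png

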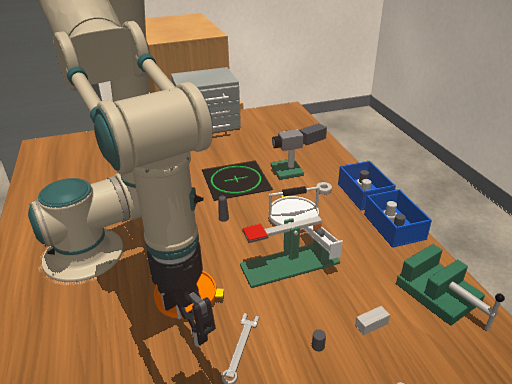

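Scene view: the things that could be taken for the dish are the aluminium dish (234,213) with tab (249,226), an orange dish (268,142) and an orange dish (373,206). I choose the aluminium one at the chute lip. The pedal is at (242,152) and the ring at (307,241). In the side view the pedal is at (256,232), the dish at (294,211) and the ring at (236,179).

```bash
cat > h.py <<'E'
import numpy as np,cv2
from scipy.spatial.transform import Rotation as R
def load(n): return dict(np.load(f"pics/{n}.npz"))
def rot(q): return R.from_quat(q,scalar_first=True).as_matrix()
def campose(d,s=None):
    if "T" in d: return d["T"]
    W=np.eye(4); W[:3,:3]=rot(s["ee_rot"]); W[:3,3]=s["position"]; return W@d["hand_eye"]
def ray(d,p,T=None):
    T=d["T"] if T is None else T
    v=T[:3,:3]@np.linalg.solve(d["camera_matrix"],[p[0],p[1],1]); return T[:3,3],v/np.linalg.norm(v)
def plane(d,p,z,T=None):
    o,v=ray(d,p,T); return o+v*(z-o[2])/v[2]
def tri(*rays):
    A=sum(np.eye(3)-np.outer(v,v) for o,v in rays); b=sum((np.eye(3)-np.outer(v,v))@o for o,v in rays)
    return np.linalg.solve(A,b)
def proj(d,P,T=None):
    T=d["T"] if T is None else T
    c=np.linalg.inv(T)@np.r_[P,1]; u=d["camera_matrix"]@c[:3]; return u[:2]/u[2]
def mask(d,lo,hi,box):
    h=cv2.cvtColor(d["img"],cv2.COLOR_RGB2HSV); m=cv2.inRange(h,lo,hi); o=np.zeros_like(m)
    x0,y0,x1,y1=box; o[y0:y1,x0:x1]=m[y0:y1,x0:x1]; return o
def cen(m):
    n,l,st,c=cv2.connectedComponentsWithStats(m); i=1+np.argmax(st[1:,4]); return c[i],st[i].tolist()
E
python3 - <<'E'
from h import *
S,D=load("scene0"),load("side0")
red=((0,150,90),(6,255,255)); grn=((50,120,60),(75,255,255)); yel=((22,150,120),(34,255,255))
for nm,c,z,bs,bd in(("pad",red,.112,(225,140,260,165),(235,215,275,245)),("tab",yel,.028,(240,218,260,235),(0,0,1,1)),("ring",grn,.003,(275,212,340,270),(200,158,270,200))):
    for d,b,n in((S,bs,"scene"),(D,bd,"side")):
        m=mask(d,*c,b)
        if m.any():
            p,st=cen(m)
            if nm=="ring":
                q=cv2.findNonZero(m)[:,0].astype(float); W=np.array([plane(d,x,z)[:2] for x in q])
                for _ in range(3):
                    c0=(W.max(0)+W.min(0))/2
                r=np.hypot(*(W-c0).T); W=W[r>.06]
                A=np.c_[2*W,np.ones(len(W))]; s=np.linalg.lstsq(A,(W**2).sum(1),rcond=None)[0]; print("ringfit",n,s[:2],np.sqrt(s[2]+s[0]**2+s[1]**2),len(W))
            else: print(nm,n,p.round(1),st,plane(d,p,z).round(4))
for n,d,b in(("scene",S,(180,135,350,285)),("side",D,(200,120,350,270))):
    x0,y0,x1,y1=b; im=cv2.resize(d["img"][y0:y1,x0:x1,::-1],None,fx=4,fy=4,interpolation=cv2.INTER_CUBIC); cv2.imwrite(f"pics/{n}_crop.png",im)
E
```

```text
pad scene [240.6 151. ] [232, 146, 18, 11, 119] [ 0.4372 -0.1897  0.112 ]
pad side [254.5 231.7] [243, 224, 25, 17, 268] [ 0.4369 -0.1909  0.112 ]
tab scene [247.8 226.2] [245, 225, 7, 3, 8] [0.6196 0.0606 0.028 ]
ringfit scene [0.49759725 0.23121594] 0.08325690796535913 93
ringfit side [0.4965928  0.23106956] 0.08332208514328464 205
```

View pics/scene_crop.png

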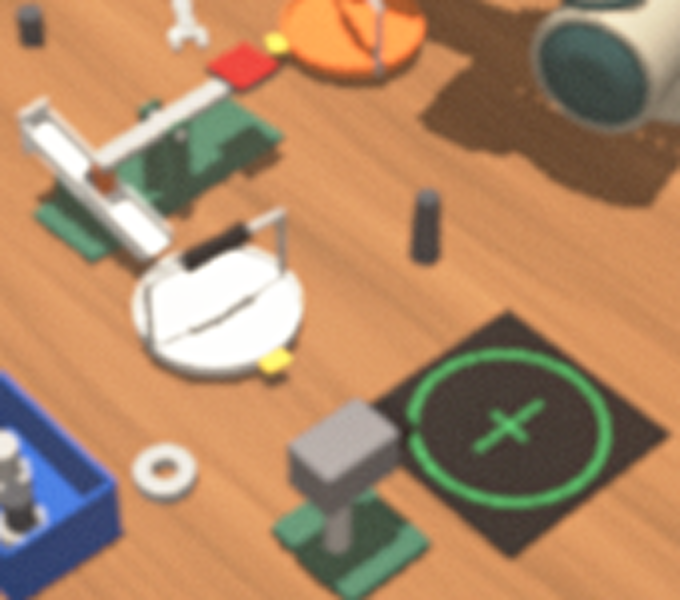

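View pics/side_crop.png

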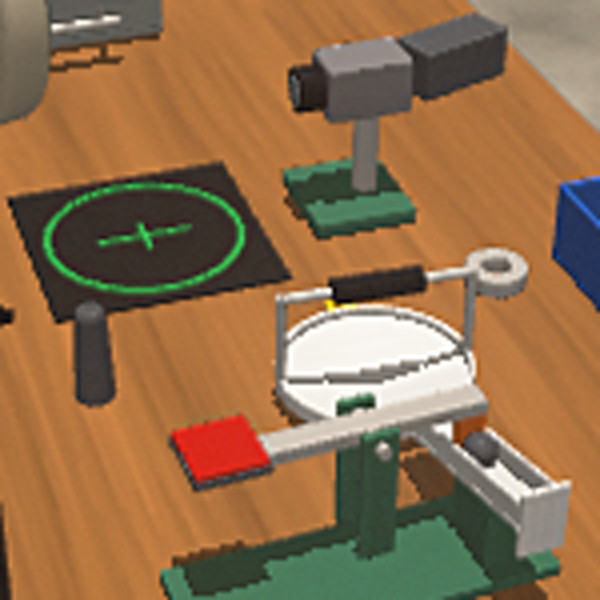

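The scene crop confirms it: white aluminium dish with a yellow tab at (275,360) and black grip at (217,245), at the chute lip. Red pad at (244,66), lens at about (403,435). In the side crop the grip spans (330,290)-(426,279), the lens is at (298,88), and the ball at (485,448) sits behind the gate.

```bash
python3 - <<'E'
from h import *
S,D=load("scene0"),load("side0")
s=lambda x,y:ray(S,(180+x/4,135+y/4)); d=lambda x,y:ray(D,(200+x/4,120+y/4))
P={}
for n,a,b in(("gripL",(187,262),(424,280)),("gripR",(247,231),(332,289)),("grip",(217,246),(378,285)),("archR",(283,211),(280,299)),("lens",(404,433),(297,88)),("ball",(105,180),(485,448))):
    P[n]=tri(s(*a),d(*b)); print(n,P[n].round(4), proj(S,P[n]).round(1))
v=P["gripR"]-P["gripL"]; print("grip yaw",np.degrees(np.arctan2(v[1],v[0])),np.linalg.norm(v))
# tab
t=plane(S,(180+275/4,135+360/4),.026);print("tab",t, "from grip",np.degrees(np.arctan2(*(t-P["grip"])[1::-1])),np.hypot(*(t-P["grip"])[:2]))
r=np.array([.497,.231]); v=P["lens"][:2]-r; print("lens az",np.degrees(np.arctan2(v[1],v[0])),np.hypot(*v))
# mat corners from the scene & side, z=.003
M=[plane(D,(200+x/4,120+y/4),.003)[:2] for x,y in((9,200),(222,162),(291,277),(62,320))]
for a,b in zip(M,M[1:]+M[:1]): e=b-a; print("mat edge",np.degrees(np.arctan2(e[1],e[0])),np.hypot(*e))
from rig import readout
print("tool R\n",rot(readout.get_state()["ee_rot"]).round(3))
E
```

```text
gripL [ 0.6376 -0.034   0.0954] [225.7 200.8]
gripR [ 0.572  -0.0266  0.0963] [241.5 192.8]
grip [ 0.6045 -0.0308  0.0958] [233.6 196.7]
archR [ 0.5321 -0.0252  0.0957] [250.2 187.9]
lens [0.6385 0.2427 0.1134] [280.6 243.4]
ball [ 0.6134 -0.1911  0.0676] [204.3 180.4]
grip yaw 173.60403058523863 0.06598621948088619
tab [0.61203747 0.0571419  0.026     ] from grip 85.13237397385329 0.08824919071337974
lens az 4.710845223490968 0.14194879552509387
mat edge 0.8256472466673447 0.1977822730995806
mat edge -90.49183252836582 0.19728453444575772
mat edge -179.98770716040227 0.19279184402132674
mat edge 90.96522863375456 0.19449623207639538
tool R
 [[ 0.926  0.377 -0.   ]
 [ 0.377 -0.926  0.001]
 [ 0.    -0.001 -1.   ]]
```

```bash
echo '[[[0.0278, -0.0195, 0, 0], [0.0278, -0.0195, 0, 0], [0.0278, -0.0195, 0, 0], [0.0278, -0.0195, 0, 0]]]' | python3 -m handwheel 0 40; echo '[[[0.0278, -0.0195, 0, 0], [0.0278, -0.0195, 0, 0], [0.0278, -0.0195, 0, 0], [0.0278, -0.0195, 0, 0]]]' | python3 -m handwheel;echo '[[[0.0278, -0.0195, 0, 0], [0.0278, -0.0195, 0, 0], [0.0278, -0.0195, 0, 0], [0.0278, -0.0195, 0, 0], [0, 0, 0, 0.116]]]' | python3 -m handwheel; echo '[[[0, 0, 0, 0.09], [0, 0, 0, 0.09], [0, 0, 0, 0.09], [0, 0, 0, 0], [0, 0, 0, 0]]]' | python3 -m handwheel; python3 - <<'E'
from h import *
from rig import readout,optics
s=readout.get_state(); d=optics.get_image("wrist"); cv2.imwrite("pics/w1.png",d["img"][:,:,::-1]); 
T=campose(d,s); print(s["position"],rot(s["ee_rot"]).round(3)[:,0],s["qpos"].round(2),s["contact_force"].round(2))
m=mask(d,(0,150,90),(6,255,255),(0,0,512,384))
if m.any():
  p,st=cen(m); print(p,st,plane(d,p,.115,T))
  c=max(cv2.findContours(m,0,1)[0],key=cv2.contourArea); q=cv2.boxPoints(cv2.minAreaRect(c)); print(np.array([plane(d,x,.115,T)[:2] for x in q]).round(4))
E
```

```text
clock: 0.48
position: [0.2908, -0.417, 0.2529]
ee_rot: [-0.0, 0.981, 0.192, -0.0]
contact_force: [-0.0, 0.7, -0.7]
width: 0.0385
gripper_force: 0.0
clock: 0.82
position: [0.3645, -0.3025, 0.2531]
ee_rot: [-0.0, 0.981, 0.192, -0.0]
contact_force: [0.2, -0.7, 0.5]
width: 0.0
gripper_force: 0.0
clock: 1.23
position: [0.4399, -0.185, 0.2532]
ee_rot: [-0.002, 0.991, 0.137, 0.001]
contact_force: [-0.9, -1.3, -0.2]
width: 0.0
gripper_force: 0.0
clock: 1.65
position: [0.4375, -0.1899, 0.2531]
ee_rot: [-0.0, 1.0, 0.002, -0.0]
contact_force: [-0.4, 0.1, 0.3]
width: -0.0001
gripper_force: 0.0
[ 0.4374599  -0.18985975  0.25311906] [ 1.     0.003 -0.   ] [-0.56  0.13  1.7  -0.    1.31  1.01] [-0.42  0.07  0.25]
[250.52461538 184.40892308] [220, 155, 61, 60, 3250] [ 0.43914757 -0.19054714  0.115     ]
[[ 0.4613 -0.1651]
 [ 0.4643 -0.2137]
 [ 0.4153 -0.2178]
 [ 0.412  -0.1666]]
```

View pics/w1.png

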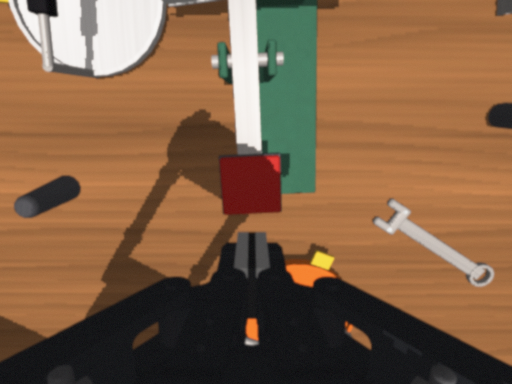

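The wrist view shows the red pad at (250,184), right under the closed fingers. The orange dish and its tab (322,260) are close by but low. Pressing.

```bash
echo '[[[0, 0, 0.035, 0], [0, 0, 0.035, 0], [0, 0, 0.025, 0], [0, 0, 0.012, 0], [0, 0, 0.01, 0]]]' | python3 -m handwheel; echo '[[[0, 0, 0.008, 0], [0, 0, 0.008, 0], [0, 0, 0.005, 0], [0, 0, 0.003, 0], [0, 0, 0, 0]]]' | python3 -m handwheel; python3 -c "
from rig import readout;s=readout.get_state();print(s['position'],s['contact_force'],s['moment'])"
```

```text
clock: 2.12
position: [0.4363, -0.1895, 0.1344]
ee_rot: [-0.001, 1.0, 0.001, -0.002]
contact_force: [-2.2, 0.8, 3.1]
width: 0.0003
gripper_force: 1.5
clock: 2.53
position: [0.4368, -0.1896, 0.1121]
ee_rot: [-0.0, 1.0, 0.001, -0.001]
contact_force: [-4.2, 1.8, 6.0]
width: 0.0003
gripper_force: 3.2
[ 0.43675614 -0.18960917  0.11206432] [-4.24359458  1.82516114  5.97796292] [0.25245587 0.72838994 0.04868629]
```

```bash
echo '[[[0, 0, 0.003, 0], [0, 0, 0.003, 0], [0, 0, 0.002, 0], [0, 0, 0, 0]]]' | python3 -m handwheel; echo '[[[0, 0, 0.002, 0], [0, 0, 0, 0]]]' | python3 -m handwheel;python3 - <<'E'
from rig import readout,optics
import cv2
s=readout.get_state();print(s['position'],s['contact_force'])
d=optics.get_image("side"); cv2.imwrite("pics/s2.png",cv2.resize(d["img"][170:300,220:370,::-1],None,fx=4,fy=4))
E
```

```text
clock: 2.87
position: [0.4377, -0.1896, 0.1048]
ee_rot: [-0.0, 1.0, 0.0, 0.0]
contact_force: [-2.4, 2.7, 6.9]
width: 0.0005
gripper_force: 3.9
clock: 3.03
position: [0.438, -0.1896, 0.1036]
ee_rot: [-0.0, 1.0, 0.0, 0.001]
contact_force: [-4.8, 3.3, 11.7]
width: -0.0003
gripper_force: 6.1
[ 0.43795032 -0.18962457  0.10359629] [-4.77963915  3.32080177 11.72312147]
```

View pics/s2.png

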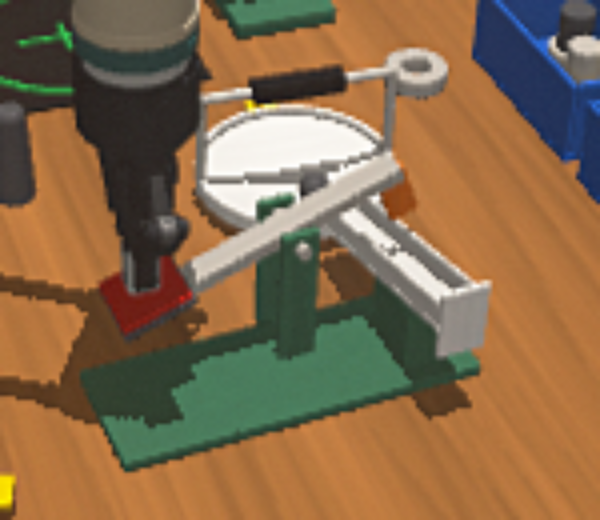

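The pedal is down, the gate is raised, and the ball (315,182) is already in the dish. A little more push to be sure of the stop, then up, turn and move over the dish while the ball settles.

```bash
echo '[[[0, 0, 0.0015, 0], [0, 0, 0, 0], [0, 0, 0, 0]]]' | python3 -m handwheel; echo '[[[0, 0, -0.02, 0], [0, 0, -0.03, 0], [0, 0, -0.035, 0], [0, 0, -0.035, 0], [0, 0, -0.03, 0]]]' | python3 -m handwheel ;python3 - <<'E'
from h import *
from rig import readout
s=readout.get_state();print(s['position'],s['qpos'].round(2)); r=rot(s['ee_rot']); print((r.T@(np.array([.6045,-.095,.253])-s['position'])).round(4))
E
```

```text
clock: 3.33
position: [0.4381, -0.1896, 0.1032]
ee_rot: [0.0, 1.0, 0.0, 0.001]
contact_force: [-6.4, 4.0, 18.4]
width: 0.0003
gripper_force: 9.6
clock: 3.75
position: [0.439, -0.1906, 0.2537]
ee_rot: [0.001, 1.0, 0.001, 0.002]
contact_force: [0.3, -0.1, 0.1]
width: 0.0001
gripper_force: 0.0
[ 0.43900505 -0.19061841  0.25370518] [-0.56  0.13  1.7   0.    1.31  1.01]
[ 0.1656 -0.0954  0.0013]
```

```bash
echo '[[[0.0276, -0.0267, 0, 0], [0.0276, -0.0267, 0, 0], [0.0276, -0.0267, 0, 0], [0.0276, -0.0267, 0, 0], [0.0276, -0.0267, 0, 0]]]' | python3 -m handwheel .06 >/dev/null; echo '[[[0.0276, -0.0267, 0, 0], [0, 0, 0, -0.1215], [0, 0, 0, -0.1215], [0, 0, 0, -0.1215], [0, 0, 0, -0.1215]]]' | python3 -m handwheel>/dev/null;  echo '[[[0, 0, 0, -0.1215], [0, 0, 0, -0.1215], [0, 0, 0, -0.1215], [0, 0, 0, -0.1215], [0, 0, 0, -0.1215]]]' | python3 -m handwheel>/dev/null;  echo '[[[0, 0, 0, -0.1215], [0, 0, 0, -0.1215], [0, 0, 0, -0.1215], [0, 0, 0, -0.1215], [0, 0, 0, -0.1215]]]' | python3 -m handwheel>/dev/null;  echo '[[[0, 0, 0, -0.1215], [0, 0, 0, -0.1215], [0, 0, 0, -0.1215], [0, 0, 0, -0.1215], [0, 0, 0, -0.1215]]]' | python3 -m handwheel>/dev/null;  echo '[[[0, 0, 0, -0.1215], [0, 0, 0, -0.1215], [0, 0, 0, -0.1215], [0, 0, 0, -0.1215], [0, 0, 0, -0.1215]]]' | python3 -m handwheel>/dev/null; echo '[[[0, 0, 0, -0.1215], [0, 0, 0, 0], [0, 0, 0, 0]]]' | python3 -m handwheel; python3 - <<'E'
from h import *
from rig import readout,optics
s=readout.get_state(); d=optics.get_image("wrist"); cv2.imwrite("pics/w3.png",d["img"][:,:,::-1]); d["T"]=campose(d,s); np.savez("pics/w3.npz",**d)
print(s["position"],rot(s["ee_rot"]).round(3)[:,0],s["qpos"].round(2))
for P in([.6045,-.031,.097],[.497,.231,.003],[.6306,.233,.12]): print(proj(d,P).round(1))
E
```

```text
clock: 6.5
position: [0.6039, -0.0296, 0.251]
ee_rot: [0.001, 0.053, 0.999, 0.0]
contact_force: [0.4, 1.3, -0.3]
width: 0.0597
gripper_force: 0.0
[ 0.60386715 -0.02964127  0.25104174] [-0.994  0.106 -0.002] [-0.16  0.32  1.45  0.    1.37 -1.63]
[251.6 182.7]
[488.   36.5]
[576.  187.3]
```

View pics/w3.png

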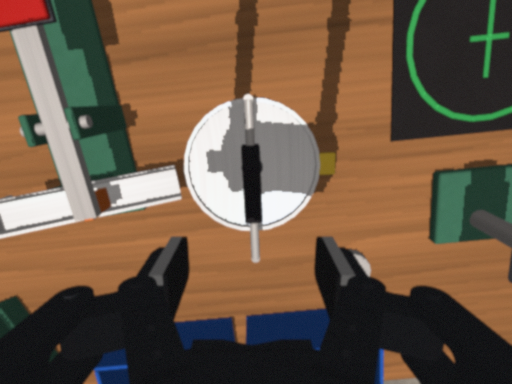

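The wrist view shows the grip from (249,145) to (254,222), the arch ends at (249,97) and (256,261), and the tab at (327,163). The dish centre is at (252,163), with the ball hidden under the grip. Next I measure the axes.

```bash
python3 - <<'E'
from h import *
from rig import readout
d=load("w3"); T=d["T"]
m=mask(d,(0,0,0),(180,255,45),(235,130,270,235)); n,l,st,c=cv2.connectedComponentsWithStats(m); i=1+np.argmax(st[1:,4]); q=cv2.findNonZero((l==i).astype(np.uint8)); print(st[i],cv2.minAreaRect(q)); 
W=np.array([plane(d,x,.1,T)[:2] for x in q[:,0].astype(float)]); c=(W.max(0)+W.min(0))/2; v=np.linalg.svd(W-W.mean(0))[2][0]; print("grip",W.mean(0),c,"yaw",np.degrees(np.arctan2(v[1],v[0])))
a,b=[plane(d,x,.097,T)[:2] for x in((249,97),(256,261))]; e=b-a; print("arch",(a+b)/2,np.degrees(np.arctan2(e[1],e[0])),np.hypot(*e))
m=mask(d,(20,120,60),(34,255,255),(315,145,342,182)); p,st=cen(m); t=plane(d,p,.028,T)[:2]; print("tab",p,t,st)
h=cv2.cvtColor(d["img"],cv2.COLOR_RGB2HSV); w=cv2.inRange(h,(0,0,110),(180,50,255)); 
o=np.zeros_like(w); cv2.circle(o,(252,163),80,255,-1); w&=o; cc=max(cv2.findContours(cv2.morphologyEx(w,cv2.MORPH_CLOSE,np.ones((15,15))),0,1)[0],key=cv2.contourArea); E=np.array([plane(d,x,.028,T)[:2] for x in cc[:,0].astype(float)])
o,r=cv2.minEnclosingCircle(E.astype(np.float32)); print("rim",o,r,E.mean(0))
for g in (W.mean(0),(a+b)/2): print("tab az",np.degrees(np.arctan2(*(t-g)[::-1])),np.hypot(*(t-g)))
E
```

```text
[ 242  145   19   77 1188] ((252.275390625, 182.9569091796875), (76.71504211425781, 17.63946533203125), 86.8201675415039)
grip [ 0.60286125 -0.03083364] [ 0.60516642 -0.03043198] yaw -3.5717273251909463
arch [ 0.60674007 -0.03023951] -3.672985944960929 0.15056057450872595
tab [327.2012012  162.95195195] [0.60894895 0.05160575] [320, 152, 16, 23, 333]
rim (0.611518144607544, -0.034936923533678055) 0.08399023860692978 [ 0.60783521 -0.03635141]
tab az 85.77667846116117 0.0826638609026163
tab az 88.45404317070565 0.08187506272829005
```

```bash
echo '[[[-0.001, -0.001, 0.03, -0.043], [0, 0, 0.03, 0], [0, 0, 0.03, 0], [0, 0, 0.025, 0], [0, 0, 0.02, 0]]]' | python3 -m handwheel .04; echo '[[[0, 0, 0.01, 0], [0, 0, 0.006, 0], [0, 0, 0, 0], [0, 0, 0, 0]]]' | python3 -m handwheel; python3 - <<'E'
from h import *
from rig import readout,optics
s=readout.get_state(); d=optics.get_image("side"); cv2.imwrite("pics/s4.png",cv2.resize(d["img"][140:270,220:370,::-1],None,fx=4,fy=4))
r=rot(s["ee_rot"]); print(s["position"],np.degrees(np.arctan2(r[1,0],r[0,0])),r[:,2],s["contact_force"])
E
```

```text
clock: 6.97
position: [0.6034, -0.0307, 0.1137]
ee_rot: [-0.001, 0.031, 1.0, 0.0]
contact_force: [-0.1, -0.9, 0.0]
width: 0.0405
gripper_force: 0.0
clock: 7.3
position: [0.6048, -0.0309, 0.1007]
ee_rot: [0.001, 0.03, 1.0, -0.0]
contact_force: [0.3, 0.9, -0.3]
width: 0.0404
gripper_force: 0.0
[ 0.60484381 -0.03091138  0.10067352] 176.51221089355278 [ 1.86624425e-03 -3.71709270e-04 -9.99998189e-01] [ 0.3341202   0.8606951  -0.34362163]
```

View pics/s4.png

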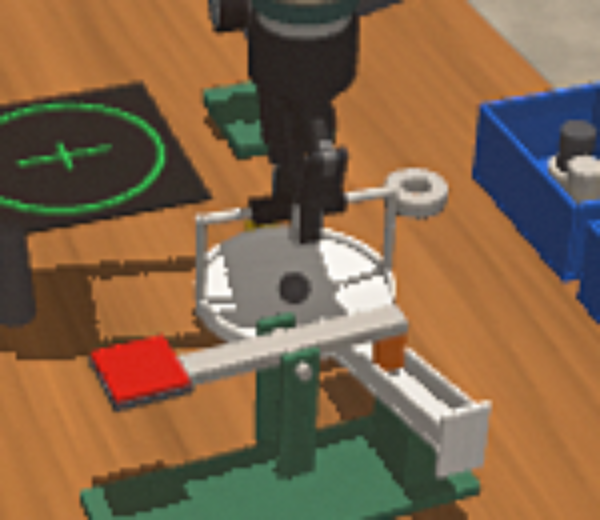

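The ball rests in the middle of the dish at (295,288), and the fingers straddle the grip. Closing in two stages, then waiting.

```bash
echo '[[[0, 0, 0, 0], [0, 0, 0, 0], [0, 0, 0, 0]]]' | python3 -m handwheel .02 80 >/dev/null; echo '[[[0, 0, 0, 0], [0, 0, 0, 0], [0, 0, 0, 0], [0, 0, 0, 0], [0, 0, 0, 0]]]' | python3 -m handwheel 0 80; echo '[[[0, 0, -0.002, 0], [0, 0, -0.003, 0], [0, 0, -0.004, 0], [0, 0, -0.005, 0], [0, 0, -0.006, 0]]]' | python3 -m handwheel; echo '[[[0, 0, -0.007, 0], [0, 0, -0.008, 0], [0, 0, -0.008, 0], [0, 0, -0.008, 0], [0, 0, -0.008, 0]]]' | python3 -m handwheel; echo '[[[0, 0, -0.008, 0], [0, 0, -0.008, 0], [0, 0, -0.007, 0], [0, 0, -0.006, 0], [0, 0, -0.005, 0]]]' | python3 -m handwheel; echo '[[[0, 0, -0.004, 0], [0, 0, -0.003, 0], [0, 0, -0.002, 0], [0, 0, 0, 0], [0, 0, 0, 0]]]' | python3 -m handwheel; python3 - <<'E'
from h import *
from rig import readout,optics
s=readout.get_state(); d=optics.get_image("side"); cv2.imwrite("pics/s5.png",cv2.resize(d["img"][90:270,200:370,::-1],None,fx=3,fy=3)); np.savez("pics/s5.npz",**d)
r=rot(s["ee_rot"]); print(s["position"],np.degrees(np.arctan2(r[1,0],r[0,0])),r[:,2].round(4),s["contact_force"],s["moment"],s["width"])
# refine lens direction from first pictures: mat side lines
for n,q in(("scene0",((275,212,348,276))),("side0",(200,155,275,205))):
    I=load(n); m=mask(I,(0,0,0),(180,255,75),q)|mask(I,(40,60,0),(85,255,255),q); m=cv2.morphologyEx(m,cv2.MORPH_CLOSE,np.ones((5,5)))
    k=max(cv2.findContours(m,0,1)[0],key=cv2.contourArea); W=np.array([plane(I,x,.003)[:2] for x in k[:,0].astype(float)],np.float32); print(n,cv2.minAreaRect(W))
E
```

```text
clock: 8.02
position: [0.6044, -0.0303, 0.1006]
ee_rot: [0.001, 0.03, 1.0, 0.0]
contact_force: [0.4, 3.3, 6.2]
width: 0.0149
gripper_force: 78.5
clock: 8.43
position: [0.6034, -0.0309, 0.1195]
ee_rot: [-0.001, 0.03, 1.0, -0.0]
contact_force: [-0.2, 1.0, -3.6]
width: 0.0146
gripper_force: 78.0
clock: 8.85
position: [0.6041, -0.0308, 0.1599]
ee_rot: [0.0, 0.03, 1.0, -0.0]
contact_force: [0.5, -0.5, -3.7]
width: 0.0152
gripper_force: 78.0
clock: 9.27
position: [0.604, -0.0308, 0.1936]
ee_rot: [0.0, 0.03, 1.0, -0.0]
contact_force: [0.8, 0.2, -3.2]
width: 0.0144
gripper_force: 78.0
clock: 9.68
position: [0.6038, -0.0308, 0.2016]
ee_rot: [-0.0, 0.03, 1.0, -0.0]
contact_force: [0.1, -0.1, -4.7]
width: 0.0147
gripper_force: 78.0
[ 0.60384259 -0.03076725  0.20159596] 176.54418695404468 [-4.e-04 -0.e+00 -1.e+00] [ 0.05793256 -0.08163258 -4.69761595] [-0.04064272  0.01773849  0.06044251] 0.014660795194826493
scene0 ((0.500429093837738, 0.23370471596717834), (0.18794295191764832, 0.1873917132616043), 89.64469146728516)
side0 ((0.49603939056396484, 0.21116018295288086), (0.23060950636863708, 0.19771690666675568), 89.91058349609375)
```

View pics/s5.png

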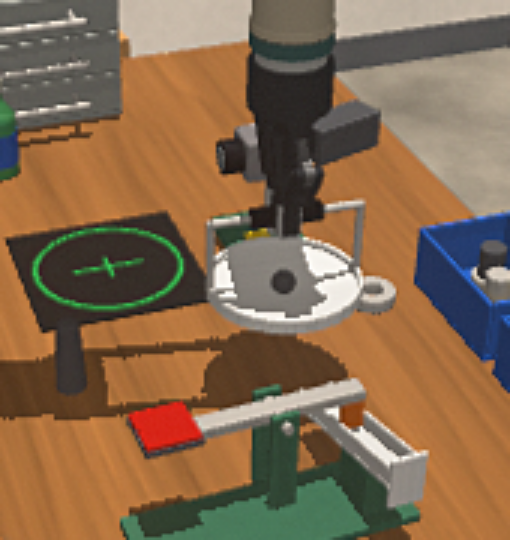

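Dish lifted level at about 10 cm, with the ball (283,281) still centred. Carrying in x first, then y, with gentle ramps.

```bash
echo '[[[0.002, 0, 0, 0], [0.004, 0, 0, 0], [0.006, 0, 0, 0], [0.008, 0, 0, 0], [0.01, 0, 0, 0]]]' | python3 -m handwheel>/dev/null; echo '[[[0.012, 0, 0, 0], [0.012, 0, 0, 0], [0.012, 0, 0, 0], [0.012, 0, 0, 0], [0.012, 0, 0, 0]]]' | python3 -m handwheel>/dev/null; echo '[[[0.01, 0, 0, 0], [0.008, 0, 0, 0], [0.006, 0, 0, 0], [0.004, 0, 0, 0], [0.0028, 0, 0, 0]]]' | python3 -m handwheel>/dev/null; echo '[[[0.002, 0, 0, 0], [0, 0.002, 0, 0], [0, 0.004, 0, 0], [0, 0.006, 0, 0], [0, 0.008, 0, 0]]]' | python3 -m handwheel; echo '[[[0, 0.01, 0, 0], [0, 0.012, 0, 0], [0, 0.014, 0, 0], [0, 0.016, 0, 0], [0, 0.016, 0, 0]]]' | python3 -m handwheel>/dev/null; echo '[[[0, 0.016, 0, 0], [0, 0.016, 0, 0], [0, 0.016, 0, 0], [0, 0.015, 0, 0], [0, 0.015, 0, 0]]]' | python3 -m handwheel; echo '[[[0, 0.014, 0, 0], [0, 0.016, 0, 0], [0, 0.014, 0, 0], [0, 0.012, 0, 0], [0, 0.01, 0, 0]]]' | python3 -m handwheel>/dev/null; echo '[[[0, 0.008, 0, 0], [0, 0.006, 0, 0], [0, 0.004, 0, 0], [0, 0.003, 0, 0], [0, 0.002, 0, 0]]]' | python3 -m handwheel; echo '[[[0, 0, 0, 0], [0, 0, 0, 0], [0, 0, 0, 0]]]' | python3 -m handwheel; python3 - <<'E'
from h import *
from rig import readout,optics
s=readout.get_state(); d=optics.get_image("scene"); np.savez("pics/c6.npz",**d); e=optics.get_image("side"); np.savez("pics/d6.npz",**e)
cv2.imwrite("pics/c6.png",np.hstack([cv2.resize(d["img"][160:290,240:370,::-1],(400,400)),cv2.resize(e["img"][80:210,180:310,::-1],(400,400))]))
r=rot(s["ee_rot"]); print(s["position"],np.degrees(np.arctan2(r[1,0],r[0,0])),s["contact_force"],(r.T@(np.array([.497,.231,.2])-s["position"])).round(4),s["qpos"].round(2))
S,D=load("scene0"),load("side0")
for x,y in((297,88),(300,90)): print("lens side",plane(D,(200+x/4,120+y/4),.12))
for x,y in((404,433),(407,436)): print("lens scene",plane(S,(180+x/4,135+y/4),.12))
E
```

```text
clock: 11.4
position: [0.483, -0.003, 0.2017]
ee_rot: [0.0, 0.03, 1.0, -0.0]
contact_force: [0.8, -0.4, -3.5]
width: 0.0145
gripper_force: 78.1
clock: 12.23
position: [0.4912, 0.1443, 0.2017]
ee_rot: [-0.0, 0.03, 1.0, 0.0]
contact_force: [0.0, -0.4, -3.9]
width: 0.0146
gripper_force: 78.1
clock: 13.07
position: [0.4968, 0.2312, 0.2017]
ee_rot: [-0.0, 0.03, 1.0, -0.0]
contact_force: [0.3, -0.1, -3.8]
width: 0.0145
gripper_force: 78.1
clock: 13.32
position: [0.4968, 0.2307, 0.2018]
ee_rot: [0.0, 0.03, 1.0, -0.0]
contact_force: [1.0, -0.0, -3.2]
width: 0.0148
gripper_force: 78.1
[0.49676855 0.23073261 0.20180025] 176.51683145777582 [ 0.97318491 -0.04654551 -3.24584424] [-0.0002  0.0003  0.0018] [ 0.31  0.27  1.65 -0.    1.23 -1.2 ]
lens side [0.63537861 0.22961018 0.12      ]
lens side [0.63657591 0.22544347 0.12      ]
lens scene [0.64088943 0.24691023 0.12      ]
lens scene [0.64123624 0.25068595 0.12      ]
```

View pics/c6.png

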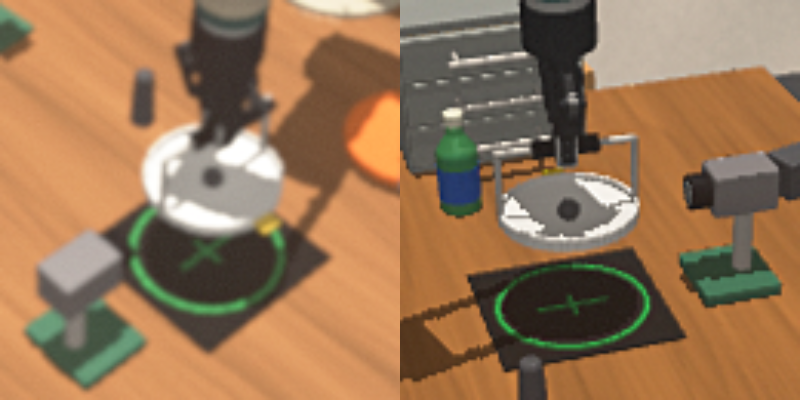

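Both views show the dish over the ring, level, with the ball in the middle (scene half 213,177; side half 569,208). Now the quarter turn clockwise.

```bash
echo '[[[0, 0, 0, 0.02], [0, 0, 0, 0.04], [0, 0, 0, 0.06], [0, 0, 0, 0.079], [0, 0, 0, 0.079]]]' | python3 -m handwheel>/dev/null; echo '[[[0, 0, 0, 0.079], [0, 0, 0, 0.079], [0, 0, 0, 0.079], [0, 0, 0, 0.079], [0, 0, 0, 0.079]]]' | python3 -m handwheel>/dev/null; echo '[[[0, 0, 0, 0.079], [0, 0, 0, 0.079], [0, 0, 0, 0.079], [0, 0, 0, 0.079], [0, 0, 0, 0.079]]]' | python3 -m handwheel>/dev/null; echo '[[[0, 0, 0, 0.079], [0, 0, 0, 0.079], [0, 0, 0, 0.079], [0, 0, 0, 0.079], [0, 0, 0, 0.06]]]' | python3 -m handwheel; echo '[[[0, 0, 0, 0.04], [0, 0, 0, 0.02], [0, 0, 0.0018, 0], [0, 0, 0, 0], [0, 0, 0, 0]]]' | python3 -m handwheel; python3 - <<'E'
from h import *
from rig import readout,optics
s=readout.get_state(); d=optics.get_image("scene"); e=optics.get_image("side"); np.savez("pics/c7.npz",**d); np.savez("pics/d7.npz",**e)
cv2.imwrite("pics/c7.png",np.hstack([cv2.resize(d["img"][160:290,240:370,::-1],(400,400)),cv2.resize(e["img"][80:210,180:310,::-1],(400,400))]))
r=rot(s["ee_rot"]); print(s["position"],np.degrees(np.arctan2(r[1,0],r[0,0])),r[:,2].round(4),s["contact_force"],s["width"])
w=load("w3")
for a,b in(((391,10),(391,139)),((391,139),(511,130.5)),((470,39),(509,36)),((491,5),(486.5,76))):
    v=(plane(w,b,.003)-plane(w,a,.003))[:2]; print("edge az",np.degrees(np.arctan2(v[1],v[0])))
print("mat corner",plane(w,(391,139),.003))
# ball & tab now
for n,I,b in(("scene",d,(240,160,370,290)),("side",e,(180,80,310,210))):
    m=mask(I,(20,120,80),(34,255,255),b); 
    if m.any(): p,st=cen(m); print(n,"tab",p,plane(I,p,.126),st)
    print("expected tab px",proj(I,[.497+.083,.231,.128]),"ball",proj(I,[.497,.231,.122]))
E
```

```text
clock: 15.08
position: [0.4968, 0.231, 0.2018]
ee_rot: [0.0, 0.685, 0.729, 0.0]
contact_force: [0.5, 0.3, -3.3]
width: 0.0147
gripper_force: 78.1
clock: 15.5
position: [0.4966, 0.2311, 0.1998]
ee_rot: [-0.0, 0.705, 0.709, -0.0]
contact_force: [0.3, 0.6, -4.1]
width: 0.0145
gripper_force: 78.1
[0.49661696 0.23105471 0.19978564] 90.38832649084323 [-4.e-04 -3.e-04 -1.e+00] [ 0.33193462  0.55046658 -4.07591326] 0.014530904371375622
edge az 0.8579300057372432
edge az 87.95995802443848
edge az 87.97429495463336
edge az 1.7726643999157703
mat corner [0.59428983 0.13101371 0.003     ]
scene tab [290.30434783 230.63043478] [0.5862309 0.2325151 0.126    ] [286, 227, 9, 8, 46]
expected tab px [291.388891   228.97267566] ball [309.26340783 217.5041626 ]
side tab [258.68181818 144.09090909] [0.57838951 0.22177829 0.126     ] [256, 142, 6, 5, 22]
expected tab px [258.29903088 142.23087941] ball [234.13311286 147.7484259 ]
```

View pics/c7.png

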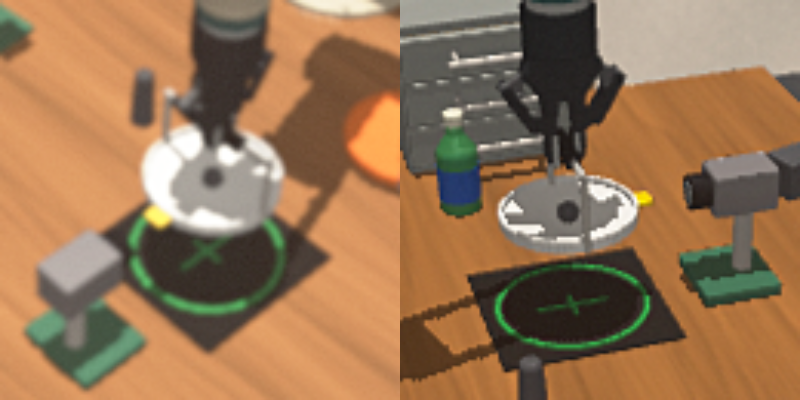

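The tab (156,217 and 643,199) points at the camera, and the ball (213,177 and 568,211) is within a pixel of where a centred ball should appear. Settling, then handing in.

```bash
for i in 1 2 3; do echo '[[[0, 0, 0, 0], [0, 0, 0, 0], [0, 0, 0, 0], [0, 0, 0, 0], [0, 0, 0, 0]]]' | python3 -m handwheel | sed -n 1,2p; done; python3 -c "
from rig import ticket; print(ticket.sign_off())"
```

```text
clock: 16.02
position: [0.4967, 0.2312, 0.2]
clock: 16.43
position: [0.4967, 0.2312, 0.2]
clock: 16.85
position: [0.4968, 0.2312, 0.2]
the job is handed in; nothing more can be done
None
```

The job is handed in at about 17 s: the pedal was pressed to its stop, and the aluminium dish is held still and level over the green ring, about 10 cm up, tab towards the lens (within a degree or two) and ball in the middle; sign-off gave no verdict.

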